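# Draw the homogeniser pestle half out for rinsing and hold it

### The arm

A 6-joint arm with a two-finger parallel gripper is mounted at the origin on the work surface. World frame = base frame: x ahead of the robot, y to its left, z up, the work surface at z = 0. Lengths are in m, angles in rad, forces in N, time in s.
With the tool pointing down it reaches from about 0.25 to 0.725 m from the base axis. Payload 4 kg.
Tool frame: the origin (TCP) lies on the centre line of the jaws, within the pads' length; the fingertips stand tip_reach ahead of it and the grasp point (between the pads) lies 5 mm behind it (tip_reach is the distance from the TCP to the fingertips, in m); z points along the fingers, y is the direction in which the jaws open and shut (so a half turn about z gives the same grasp; the last joint's range is limited). The gripper opens to 85 mm and grips with 20 to 120 N. Pads are 22 mm wide; open, the fingers measure 114 mm over their backs; the gripper's body (76 mm by 85 mm) begins 54 mm behind the grasp point. The pads swing forward as they close: fully open they stand 13 mm farther back than shut.
Start: joints at [1.129, 0.241, 0.005, 1.335, 0, 1.571], TCP at [0.214, 0.452, 0.245] pointing down, gripper open.
Joint ranges: [-2.72, 2.72], [-1.05, 1.87], [-1.09, 1.28], [-1.99, 2.15], [-1.42, 1.44], [-3.14, 3.14]. Speed limits (rad/s): [2.79, 2.79, 3.14, 3.14, 3.14, 3.14].

### API

Orientations are given as a unit quaternion [x, y, z, w].
In Python, from workcell import * gives the robot as it stands.
- The arm moves only by the tool arm_command, never from a script. Its arguments are lists of equal length, an entry for each row: "translation": the shift along the tool's x, y, z in cm, a list of three; "turn": the turn about the tool's z in rad; "hand": the closure, from 0 (fully open) to 1 (shut). In form: {"translation": [[x, y, z], ...], "turn": [turn, ...], "hand": [hand, ...]}. A call has 1 to 5 rows; each row is the pose to reach, as a shift and turn from the pose commanded when the call began, along the tool's axes at that moment; what a row does not reach only later rows make up. A row lasts 1/12 s, in which the tool goes at most 41.7 mm and 7.16 degrees, less where a joint would pass 70% of its speed; a pose out of reach is approached as far as the arm can. A call with a gripper value outside its range is refused whole. The fingers move at their own pace and stop on an object; the grip force is fixed at half the most. Time passes only in rows, so rows that repeat a pose let the fingers close. It gives the time, the measured TCP pose, the force and the opening at its end, in the units of the state.
- get_obs(): the state, without advancing time (a new reading comes with each control period).
- camera(name): name is "scene" or "top" or "wrist"; returns (picture, depth): 400x640x3 uint8, red, green, blue; 400x640 float32, m along the optical axis (not along the pixel's ray), 0 where there is no reading.
- camera_info(name): a dict with "mtx" (3x3 intrinsics, pixels), "dist_coeffs" ([k1, k2, p1, p2, k3] as OpenCV has them; the pictures are not rectified), "world_to_cam" (4x4, takes a point from world to camera coordinates). Camera axes: x right, y down, z forward; pixel columns grow to the right and rows downward; lengths in m; the calibration is good to about 2 mm. A picture is of the moment at which its call begins: read the wrist's pose just before it. camera_info takes no time and is no camera call; for the wrist camera it gives the pose at the moment of the call.
- job_done(): hands the job in, once; it reports no verdict.
Trained networks look in the newest picture that a camera, given by its name, has taken for a name from the list of things; names that differ only in an ending like _2 or _b are one class to them, and where a whole thing is asked for, a point or a joint stands for the part that bears it (a point fixed in the world has none). Each returns a list of dicts, best first, with "conf" (0 to 1); they miss things now and then, are a little off and sometimes report something else, mostly with a low value. They report only what shows in the picture. A call takes as long as a camera call. They do not tell look-alikes from the thing itself.
- search_frame(camera, name): "location" ([row, column] in pixels, amid what is visible of it).
- spot_point(camera, name): "location" ([row, column] in pixels: a listed point, or the origin of a listed thing).
The state is a dict: "clock": time; "joint_pos": joint angles; "joint_vel": joint speeds; "tau": joint torques, N m; "eef_pos": TCP position; "tool_rot": TCP orientation; "ft_force": force on the tool from outside, world axes, zero at the start; "ft_torque": the same for the moment, N m; "grip_width": finger opening in m.
Only numpy, scipy, OpenCV 4.12 (cv2) and the standard library are available. Lean on these libraries where they do the work, as an engineer would, in place of code of your own. Each camera call takes 0.05 s, during which the arm holds its last target. There are 200 camera calls.

### The job

Two hand tissue homogenisers stand on the bench. Take the larger one's pestle by its handle, draw it slowly straight up until about half of its white head stands above the mouth of the glass tube, without forcing it against the glass, and finish still holding it there, steady and upright, so that its head can be rinsed into the tube. The pestle must not come out of the tube or fall back, its block stays standing where it is, and everything else is left alone.

Things in the scene. Friction and masses are not known exactly. Their poses are not given: they have to be found in the camera images.
- block: Larger homogeniser's holder: loose square aluminium block, 110 x 110 x 42 mm, 1.3 kg, on the bench, with a clear glass tube clamped upright in its centre by a steel collar 10 mm high (tube 32 mm outside, straight bore 26 mm, bore floor 25 mm and rim 155 mm above the bench). Origin: centre of its underside; z up along the tube
- tube_mouth (a point): Centre of the large glass tube's rim, on the tube's axis, 155 mm above the block's underside; z points up out of the tube
- pestle: Larger pestle, loose, 195 mm long, 0.12 to 0.2 kg, foot on the bore floor at the start, 130 mm below the rim. White head 25 mm across, 45 mm long (1 mm play in the bore, rubs); above it a 10 mm steel rod and a round grey plastic handle 24 mm across, 50 mm long. Falls back if let go. Origin: centre of the foot (underside of the head); z up along the rod to the handle
- head_top (a point): On the larger pestle's axis at the upper edge of its white head, 45 mm above the foot; 85 mm below the rim at the start, 22.5 mm above the rim when half of the head is out (a rise of 107.5 mm)
- handle (a point): Middle of the larger pestle's grey handle, on its axis, 170 mm above the foot; 195 mm above the bench at the start. The handle's lower end is then 15 mm above the glass rim
- small_block: Bystander: the smaller homogeniser's block, aluminium, 75 x 75 x 34 mm, loose, with a glass tube 22 mm across whose rim is 95 mm above the bench. Origin: centre of its underside
- small_pestle: Bystander: the smaller pestle in it, 125 mm long, handle 18 mm across with its top 145 mm above the bench. Origin: centre of its foot
- bottle: Bystander: amber reagent bottle with a blue cap, 70 mm across, 140 mm tall, loose. Origin: centre of its underside
- beaker: Bystander: empty glass beaker, 68 mm across, 90 mm tall, loose. Origin: centre of its underside
Mind the look-alikes: they are no part of the job. What is shaped like the pestle but pink is not meant. What is shaped like the block but green is not meant.

How it is judged:
At the end, for the whole second after the job is handed in: The fingers hold the larger pestle still, 10.5 to 34.5 mm of its 45 mm head above the glass rim and the rest in the bore, within 3.4 degrees of the tube's axis, pressing on the glass with under 8 N; its block stands flat on the bench within 20 mm of its start (z of head_top in the frame of tube_mouth between 0.0105 and 0.0345 m and horizontal distance between pestle and tube_mouth below 0.004 m and angle between the z axis of pestle and the z axis of tube_mouth, either way round below 0.06 rad and contact force between the fingers and pestle above 2 N and contact force between pestle and block below 8 N and linear speed of pestle below 0.01 m/s and height (world z) of block below 0.003 m and angle between block's own z axis and vertical below 0.03 rad and distance of block from where it was at the start of the episode below 0.02 m); the arm keeps its last pose, push and grip.
It fails at once if the large pestle comes out of its tube (z of pestle in the frame of tube_mouth above -0.003 m).
It fails at once if the pestle is forced against the glass or dropped onto it (over 25 N) (contact force between pestle and block above 25 N).
It fails at once if the pestle is jerked or let fall (faster than 0.2 m/s) (linear speed of pestle above 0.2 m/s).
It fails at once if the block is shifted more than 20 mm, lifted or tipped (distance of block from where it was at the start of the episode above 0.02 m or height (world z) of block above 0.005 m or angle between block's own z axis and vertical above 0.1 rad).
It fails at once if a bystander is shifted more than 20 mm or its pestle raised (distance of any of small_block, small_pestle, bottle, beaker from where it was at the start of the episode above 0.02 m).
It also fails if it takes over 32 s, if anything falls off the work surface, if the arm or the gripper's body presses on something with over 40 N, if the wrist force passes 120 N, or if a joint passes its speed limit or range.

## Working session

There is one attempt and no reset: what is moved stays moved. The work goes in short steps, Python scripts to look and compute and a tool call to move; the robot and the scene stay as the last step left them, time stands still between calls to the robot, and variables do not carry over. Pictures are saved under pics/ and viewed, about 8 in all and at most 12, crops included, and the job is handed in when it is done.

Besides the shell and the picture viewer there is one more tool, called after "Emit:" by a JSON object that holds its "name" and its "arguments". arm_command: Moves the arm, as the interface text tells. Its arguments: {"type":"object","properties":{"translation":{"type":"array","items":{"type":"array","items":{"type":"number"}}},"turn":{"type":"array","items":{"type":"number"}},"hand":{"type":"array","items":{"type":"number"}}},"required":["translation","turn","hand"]}

```bash
mkdir -p pics; cat > h.py <<'E'
from workcell import *
import numpy as np, cv2
def ray(info,rc):
    K=np.array(info["mtx"],float);d=np.array(info["dist_coeffs"],float);T=np.array(info["world_to_cam"],float)
    p=cv2.undistortPoints(np.array([[[rc[1],rc[0]]]],float),K,d)[0,0]
    R=T[:3,:3];o=-R.T@T[:3,3];return o,R.T@np.array([p[0],p[1],1.])
def at_z(info,rc,z):
    o,v=ray(info,rc);return o+v*(z-o[2])/v[2]
def at_depth(info,rc,d):
    o,v=ray(info,rc);return o+v*d
E
python3 - <<'E'
from h import *
o=get_obs();print(o)
for c in("scene","top"):
    p,d=camera(c);cv2.imwrite(f"pics/{c}0.png",p[:,:,::-1]);np.save(f"{c}d.npy",d);i=camera_info(c)
    for n in("handle","tube_mouth","block","pestle"):
        for f in (spot_point,search_frame):
            for r in f(c,n)[:4]:
                l=r["location"];z={"handle":.195,"tube_mouth":.155,"block":0,"pestle":.025}[n]
                print(c,f.__name__,n,np.round(l,1),round(r["conf"],2),np.round(at_z(i,l,z),4) if f is spot_point else "", np.round(at_depth(i,l,d[int(l[0]),int(l[1])]),3))
E
```

```text
{'clock': 0.0, 'joint_pos': array([ 1.12900995e+00,  2.41408588e-01,  3.72256015e-03,  1.33513469e+00,
       -2.26719744e-05,  1.57082080e+00]), 'joint_vel': array([-1.70745189e-03, -1.19184715e-03, -4.86828461e-04, -1.22930742e-03,
       -1.08226033e-06,  1.48096720e-03]), 'tau': array([ 3.12196644e-04, -3.72313356e+01,  2.52409816e+01,  1.66515360e-02,
       -1.27052272e-04, -6.85621586e-06]), 'eef_pos': array([0.21353613, 0.45146897, 0.24441443]), 'tool_rot': array([ 2.19113010e-01,  9.75698962e-01, -9.90086395e-04, -2.10700314e-04]), 'ft_force': array([ 0.887957  ,  1.06625347, -0.38818463]), 'ft_torque': array([0.00063218, 0.00633212, 0.00423725]), 'grip_width': 0.0854620129764672}
scene call handle [162.5 247.2] 0.59 [ 0.6219 -0.191   0.195 ] [ 0.602 -0.22   0.177]
scene call handle [134.7 255.6] 0.56 [ 0.5227 -0.2883  0.195 ] [ 0.493 -0.328  0.174]
scene call handle [150.  257.4] 0.75  [ 0.322 -0.559 -0.003]
scene call handle [136.7 285.6] 0.59  [ 0.491 -0.22   0.2  ]
scene call handle [184.6 249.8] 0.56  [ 0.595 -0.23   0.116]
scene call handle [262.2 220.3] 0.34  [ 0.771 
[... 1535 characters left out ...]
105  0.022]
top call tube_mouth [244.8 378. ] 0.85  [ 0.475 -0.219  0.071]
top call block [302.1 327.4] 0.91 [ 0.3306 -0.0964  0.    ] [ 0.332 -0.09   0.155]
top call block [244.5 376.8] 0.76 [ 0.4831 -0.226   0.    ] [ 0.478 -0.219  0.051]
top call block [244.  379.1] 0.66  [ 0.475 -0.22   0.087]
top call block [303.7 332.2] 0.6  [ 0.327 -0.108  0.027]
top call pestle [245.3 416.7] 0.73 [ 0.4802 -0.3275  0.025 ] [ 0.479 -0.326  0.033]
top call pestle [241.7 385.4] 0.62 [ 0.4882 -0.2452  0.025 ] [ 0.474 -0.225  0.157]
top call pestle [236.4 393.1] 0.69  [ 0.479 -0.233  0.221]
top call pestle [239.8 431.1] 0.61  [ 0.476 -0.326  0.191]
top call pestle [195.9 385.8] 0.45  [ 0.585 -0.228  0.153]
```

View pics/scene0.png

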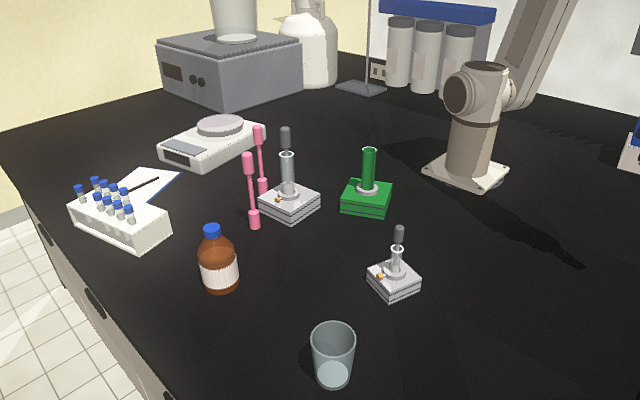

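View pics/top0.png

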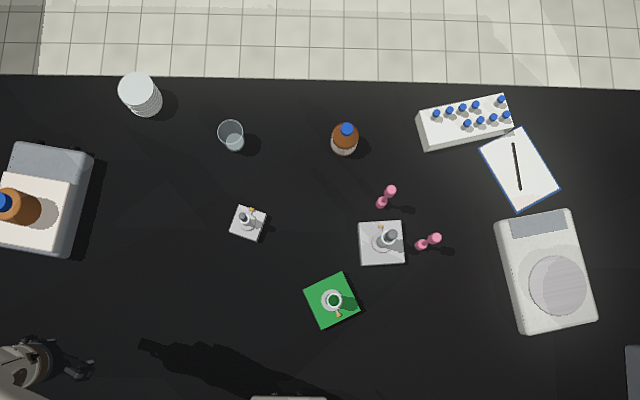

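The candidates for the pestle are the grey handle in the aluminium block (scene [137,286], top [236,391]), the two pink look-alikes (top [238,432] and [190,389]) and the small homogeniser (top [215,245]). The grey handle in the 110 mm aluminium block fits. The green block at top [300,331] is a look-alike. I'll confirm this in a crop and refine the position.

```bash
python3 - <<'E'
from h import *
import workcell
print([n for n in dir(workcell) if not n.startswith('_')])
try: print(tip_reach)
except Exception as e: print(e)
ims=[]
for c,(r,q) in {"scene":(170,286),"top":(238,388)}.items():
    p=cv2.imread(f"pics/{c}0.png");ims.append(cv2.resize(p[r-55:r+55,q-55:q+55],(390,390),interpolation=cv2.INTER_CUBIC))
    d=np.load(c+"d.npy");i=camera_info(c)
    P=[];C=[]
    for a in range(r-70,r+70):
        for b in range(q-70,q+70):
            if d[a,b]>0:P.append(at_depth(i,(a,b),d[a,b]));C.append(p[a,b])
    P=np.array(P);C=np.array(C)
    n=np.hypot(P[:,0]-.485,P[:,1]+.226)
    for lo,hi,R in((.175,.235,.04),(.212,.235,.04),(.146,.165,.04),(.036,.048,.085)):
        m=(P[:,2]>lo)&(P[:,2]<hi)&(n<R)
        if not m.any():continue
        Q=P[m]
        print(c,lo,m.sum(),"med",np.median(Q,0).round(4),"mid",((Q[:,:2].min(0)+Q[:,:2].max(0))/2).round(4),"min",Q.min(0).round(4),"max",Q.max(0).round(4))
        if lo==.036: print(cv2.minAreaRect(Q[:,:2].astype(np.float32)*1000))
cv2.imwrite("pics/crop.png",np.hstack(ims))
E
```

```text
['Unreachable', 'camera', 'camera_info', 'get_obs', 'job_done', 'search_frame', 'spot_point', 'tip_reach']
0.014
scene 0.175 207 med [ 0.4926 -0.2216  0.2   ] mid [ 0.4883 -0.2273] min [ 0.4777 -0.2386  0.1752] max [ 0.499  -0.2161  0.2204]
scene 0.212 53 med [ 0.4899 -0.2247  0.2171] mid [ 0.4879 -0.2279] min [ 0.4777 -0.2386  0.212 ] max [ 0.4982 -0.2172  0.2204]
scene 0.146 108 med [ 0.4891 -0.2258  0.1526] mid [ 0.4867 -0.2288] min [ 0.4698 -0.2452  0.1461] max [ 0.5036 -0.2124  0.164 ]
scene 0.036 843 med [ 0.5051 -0.2081  0.0402] mid [ 0.4864 -0.2277] min [ 0.4273 -0.2858  0.036 ] max [ 0.5454 -0.1696  0.048 ]
((485.5102844238281, -228.98362731933594), (114.76763916015625, 112.81932067871094), 4.333347320556641)
top 0.175 117 med [ 0.4839 -0.2299  0.2201] mid [ 0.4849 -0.2311] min [ 0.474  -0.2418  0.1801] max [ 0.4958 -0.2204  0.226 ]
top 0.212 86 med [ 0.4844 -0.2308  0.221 ] mid [ 0.4855 -0.2311] min [ 0.4751 -0.2418  0.2124] max [ 0.4958 -0.2204  0.226 ]
top 0.146 54 med [ 0.4785 -0.2247  0.1566] mid [ 0.4854 -0.2321] min [ 0.4688 -0.248   0.1472] max [ 0.5021 -0.2162  0.16  ]
top 0.036 1312 med [ 0.4771 -0.2236  0.0433] mid [ 0.4862 -0.2325] min [ 0.4279 -0.2912  0.0362] max [ 0.5446 -0.1737  0.0479]
((485.8710021972656, -232.64312744140625), (110.83415222167969, 111.34333038330078), 4.870578289031982)
```

View pics/crop.png

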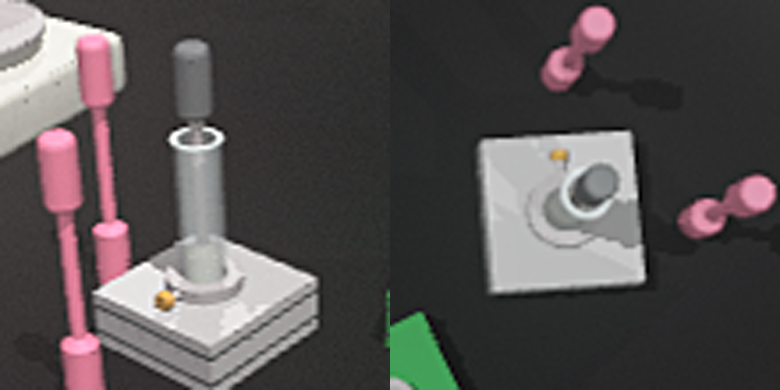

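The picture confirms it. The grey-handled pestle stands in the clear tube of the 110 mm aluminium block, axis at about (0.486, -0.230). The pink pestles are 100–120 mm away. I'll lift and turn first, so that joint 6 stays in range, then cross over.

Emit:
{"name": "arm_command", "arguments": {"translation": [[0,0,-2],[0,0,-4],[0,0,-6],[0,0,-7],[0,0,-7]], "turn": [0.12,0.24,0.36,0.48,0.6], "hand": [0,0,0,0,0]}}

```text
clock: 1.32
eef_pos: [0.2143, 0.4532, 0.3184]
tool_rot: [0.5, 0.866, 0.003, -0.0]
ft_force: [0.3, 0.1, 0.9]
grip_width: 0.0855
```

Emit:
{"name": "arm_command", "arguments": {"translation": [[0,0,0],[0,0,0],[0,0,0],[0,0,0],[0,0,0]], "turn": [0.12,0.24,0.36,0.48,0.6], "hand": [0,0,0,0,0]}}

```text
clock: 1.73
eef_pos: [0.2138, 0.452, 0.3153]
tool_rot: [0.734, 0.679, 0.0, -0.0]
ft_force: [1.2, 1.1, -0.2]
grip_width: 0.0854
```

Emit:
{"name": "arm_command", "arguments": {"translation": [[0,0,0],[0,0,0],[0,0,0],[0,0,0],[0,0,0]], "turn": [0.12,0.24,0.36,0.48,0.6], "hand": [0,0,0,0,0]}}

```text
clock: 2.15
eef_pos: [0.2557, 0.4257, 0.3152]
tool_rot: [0.876, 0.481, -0.011, -0.019]
ft_force: [0.8, 1.0, -0.3]
grip_width: 0.0853
```

```bash
cat >> h.py <<'E'
from scipy.spatial.transform import Rotation as Rn
def go(t):
    o=get_obs();R=Rn.from_quat(o["tool_rot"]).as_matrix()
    print("t",round(o["clock"],2),"pos",o["eef_pos"].round(4),"q",o["joint_pos"].round(2),"w",round(o["grip_width"],4),"F",o["ft_force"].round(1))
    print("y axis",R[:,1].round(3),"z axis",R[:,2].round(4),"shift cm",(R.T@(np.array(t)-o["eef_pos"])*100).round(2))
E
python3 -c "
from h import *
go([.486,-.23,.30])"
```

```text
t 2.15 pos [0.2557 0.4257 0.3152] q [1.   0.22 0.15 1.51 0.05 3.14] w 0.0853 F [ 0.8  1.  -0.3]
y axis [ 0.843 -0.536 -0.045] z axis [-0.0388  0.023  -0.999 ] shift cm [-42.97  54.63  -0.88]
```

Joint 6 ran to its limit because its sense is opposite to what I assumed. Moving toward the target frees it, so I'll cross over in stages and re-measure.

Emit:
{"name": "arm_command", "arguments": {"translation": [[-1.5,2.6,0],[-3,5.2,0],[-5,8.7,0],[-7,12.2,0],[-9,15.6,0]], "turn": [0,0,0,0,0], "hand": [0,0,0,0,0]}}

```text
clock: 2.57
eef_pos: [0.3393, 0.2642, 0.3085]
tool_rot: [0.876, 0.482, -0.011, -0.019]
ft_force: [1.9, -0.5, -0.1]
grip_width: 0.0857
```

Emit:
{"name": "arm_command", "arguments": {"translation": [[-2,3.5,0],[-4,7,0],[-6,10.4,0],[-8,13.9,0],[-9,15.6,0]], "turn": [0,0,0,0,0], "hand": [0,0,0,0,0]}}

```text
clock: 2.98
eef_pos: [0.4235, 0.1027, 0.3017]
tool_rot: [0.877, 0.48, -0.011, -0.018]
ft_force: [-0.9, 0.8, -0.5]
grip_width: 0.0854
```

```bash
python3 -c "
from h import *
go([.486,-.23,.30])"
```

```text
t 2.98 pos [0.4235 0.1027 0.3017] q [0.22 0.12 0.   1.48 0.03 2.36] w 0.0854 F [-0.9  0.8 -0.5]
y axis [ 0.841 -0.539 -0.043] z axis [-0.0375  0.0214 -0.9991] shift cm [-24.64  23.2   -0.78]
```

The out-of-range command left a small tool tilt of about 2.5°, in the jaw plane. With the jaw axis made horizontal (turn about -1.62), the tilt lies in the pad plane. There it does no harm to a vertical round handle.

Emit:
{"name": "arm_command", "arguments": {"translation": [[-2.8,2.6,0],[-5.6,5.2,0],[-8.4,7.8,0],[-11.2,10.4,-0.3],[-14,13,-0.5]], "turn": [-0.1,-0.2,-0.3,-0.4,-0.5], "hand": [0,0,0,0,0]}}

```text
clock: 3.4
eef_pos: [0.4568, -0.0837, 0.3013]
tool_rot: [0.728, 0.685, -0.006, -0.021]
ft_force: [0.6, 0.2, -0.6]
grip_width: 0.0853
```

Emit:
{"name": "arm_command", "arguments": {"translation": [[0,0,0],[0,0,0],[0,0,0],[0,0,0],[0,0,0]], "turn": [-0.12,-0.24,-0.36,-0.48,-0.6], "hand": [0,0,0,0,0]}}

```text
clock: 3.82
eef_pos: [0.4568, -0.0821, 0.3011]
tool_rot: [0.493, 0.87, 0.0, -0.022]
ft_force: [-0.2, 0.5, -0.9]
grip_width: 0.0854
```

Emit:
{"name": "arm_command", "arguments": {"translation": [[0,0,0],[0,0,0],[0,0,0],[0,0,0],[0,0,0]], "turn": [-0.12,-0.24,-0.36,-0.48,-0.52], "hand": [0,0,0,0,0]}}

```text
clock: 4.23
eef_pos: [0.4568, -0.0818, 0.3012]
tool_rot: [0.253, 0.967, 0.006, -0.021]
ft_force: [0.3, 0.3, -0.2]
grip_width: 0.0854
```

```bash
python3 -c "
from h import *
go([.486,-.23,.30])"
```

```text
t 4.23 pos [ 0.4568 -0.0818  0.3012] q [-0.19  0.18  0.08  1.51  0.01  0.33] w 0.0854 F [ 0.3  0.3 -0.2]
y axis [0.49  0.872 0.001] z axis [-0.0384  0.0224 -0.999 ] shift cm [ -9.81 -11.49  -0.32]
```

Emit:
{"name": "arm_command", "arguments": {"translation": [[-2.5,-2.9,0],[-5,-5.8,-0.2],[-7.5,-8.7,-0.3],[-9.8,-11.5,-0.3],[-9.8,-11.5,-0.3]], "turn": [0,0,0,0,0], "hand": [0,0,0,0,0]}}

```text
clock: 4.65
eef_pos: [0.4857, -0.2358, 0.2984]
tool_rot: [0.258, 0.966, 0.005, -0.021]
ft_force: [-0.4, 0.5, 0.2]
grip_width: 0.0856
```

```bash
python3 - <<'E'
from h import *
go([.486,-.23,.20])
i=camera_info("wrist");p,d=camera("wrist");cv2.imwrite("pics/w1.png",p[:,:,::-1])
for n,z in(("handle",.195),("tube_mouth",.155)):
    for r in spot_point("wrist",n)[:3]:
        l=r["location"];print(n,np.round(l,1),round(r["conf"],2),at_z(i,l,z).round(4))
P=[];ok=[]
for a in range(0,400,2):
    for b in range(0,640,2):
        if d[a,b]>0:P.append(at_depth(i,(a,b),d[a,b]))
P=np.array(P);n=np.hypot(P[:,0]-.486,P[:,1]+.23)
for lo,hi,R in((.212,.228,.03),(.146,.16,.03),(.036,.048,.085)):
    Q=P[(P[:,2]>lo)&(P[:,2]<hi)&(n<R)]
    if len(Q):print(lo,len(Q),np.median(Q,0).round(4),Q.min(0).round(4),Q.max(0).round(4),[np.round(x,1) for x in cv2.minEnclosingCircle(Q[:,:2].astype(np.float32)*1000)])
E
```

```text
t 4.65 pos [ 0.4857 -0.2358  0.2984] q [-0.45  0.34  0.28  1.55  0.    0.07] w 0.0856 F [-0.4  0.5  0.2]
y axis [ 0.499  0.866 -0.002] z axis [-0.0389  0.0203 -0.999 ] shift cm [-0.17  0.53  9.84]
handle [204.9 325.6] 0.94 [ 0.4856 -0.2315  0.195 ]
handle [249.4 226.8] 0.83 [ 0.4776 -0.323   0.195 ]
handle [294.8 383.4] 0.76 [ 0.5814 -0.228   0.195 ]
tube_mouth [193.5 324.8] 0.63 [ 0.4846 -0.2312  0.155 ]
0.212 192 [ 0.4847 -0.229   0.2191] [ 0.4747 -0.2411  0.2129] [ 0.4975 -0.2184  0.2214] [array([ 485.8, -229.6]), np.float64(11.7)]
0.146 78 [ 0.4772 -0.2227  0.1546] [ 0.4696 -0.2458  0.1498] [ 0.4985 -0.2128  0.1559] [array([ 485.4, -229.3]), np.float64(16.7)]
0.036 1154 [ 0.47   -0.2157  0.0416] [ 0.4283 -0.2876  0.0391] [ 0.5445 -0.1714  0.0475] [array([ 486.1, -229.5]), np.float64(75.9)]
```

View pics/w1.png

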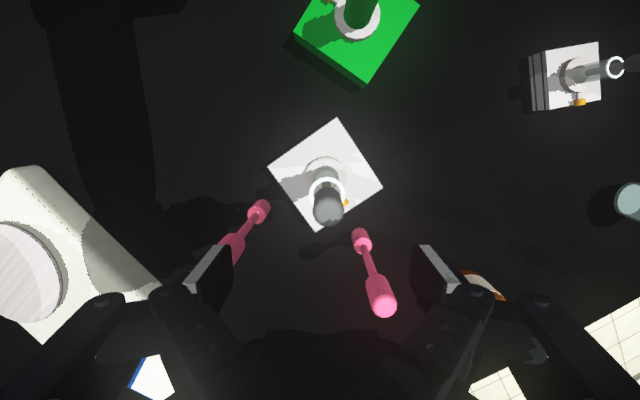

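The wrist picture shows the grey handle at [205,326], in the aluminium block between the jaws. The pink pestles ([300,380] and [245,230]) are outside the fingers' path. The axis is at (0.4858, -0.2297). I'll correct the offset and descend partway.

Emit:
{"name": "arm_command", "arguments": {"translation": [[-0.2,0.5,1],[-0.2,0.5,2.5],[-0.3,0.5,4.5],[-0.4,0.5,5.8],[-0.4,0.5,5.8]], "turn": [0,0,0,0,0], "hand": [0,0,0,0,0]}}

```text
clock: 5.22
eef_pos: [0.4874, -0.2239, 0.2383]
tool_rot: [0.254, 0.967, 0.007, -0.024]
ft_force: [-0.5, 0.6, -0.2]
grip_width: 0.0854
```

Emit:
{"name": "arm_command", "arguments": {"translation": [[0,0,0],[0,0,0]], "turn": [0,0], "hand": [0,0]}}

```text
clock: 5.38
eef_pos: [0.4893, -0.2256, 0.2425]
tool_rot: [0.255, 0.967, 0.006, -0.021]
ft_force: [-0.0, -0.6, -0.9]
grip_width: 0.0853
```

```bash
python3 -c "
from h import *
go([.4858,-.2297,.195])"
```

```text
t 5.38 pos [ 0.4893 -0.2256  0.2425] q [-0.43  0.35  0.15  1.41  0.    0.08] w 0.0853 F [-0.  -0.6 -0.9]
y axis [0.493 0.87  0.001] z axis [-0.0374  0.022  -0.9991] shift cm [-0.1  -0.53  4.75]
```

Emit:
{"name": "arm_command", "arguments": {"translation": [[-0.1,-0.5,0.5],[-0.1,-0.5,1.7],[-0.1,-0.5,3],[-0.1,-0.5,4.2],[-0.1,-0.5,4.7]], "turn": [0,0,0,0,0], "hand": [0,0,0,0,0]}}

```text
clock: 5.8
eef_pos: [0.485, -0.2304, 0.1936]
tool_rot: [0.256, 0.966, 0.006, -0.022]
ft_force: [-0.3, 0.7, -0.4]
grip_width: 0.0854
```

Emit:
{"name": "arm_command", "arguments": {"translation": [[0,0,0],[0,0,0],[0,0,0],[0,0,0],[0,0,0]], "turn": [0,0,0,0,0], "hand": [0,0,0,0,0]}}

```text
clock: 6.22
eef_pos: [0.4859, -0.2306, 0.1954]
tool_rot: [0.256, 0.967, 0.006, -0.021]
ft_force: [-0.1, -1.2, 0.3]
grip_width: 0.0856
```

```bash
python3 - <<'E'
from h import *
i=camera_info("wrist");p,d=camera("wrist");cv2.imwrite("pics/w2.png",p[:,:,::-1])
go([.4858,-.2297,.195])
P=np.array([at_depth(i,(a,b),d[a,b]) for a in range(0,400,2) for b in range(0,640,2) if d[a,b]>0])
n=np.hypot(P[:,0]-.486,P[:,1]+.23)
for lo,hi,R in((.212,.228,.018),(.15,.158,.02),(.036,.048,.085)):
    Q=P[(P[:,2]>lo)&(P[:,2]<hi)&(n<R)]
    if len(Q):print(lo,len(Q),np.median(Q,0).round(4),[np.round(x,1) for x in cv2.minEnclosingCircle(Q[:,:2].astype(np.float32)*1000)])
E
```

```text
t 6.27 pos [ 0.4858 -0.2305  0.1953] q [-0.44  0.37  0.06  1.3   0.    0.07] w 0.0855 F [-1.   0.4 -0.2]
y axis [0.494 0.869 0.001] z axis [-0.0374  0.0219 -0.9991] shift cm [0.04 0.07 0.03]
0.212 619 [ 0.4836 -0.2288  0.2192] [array([ 485.5, -229.8]), np.float64(11.6)]
0.15 183 [ 0.4784 -0.2235  0.1545] [array([ 485.9, -229.9]), np.float64(17.2)]
0.036 1977 [ 0.4659 -0.2117  0.0416] [array([ 486.6, -230.9]), np.float64(76.1)]
```

View pics/w2.png

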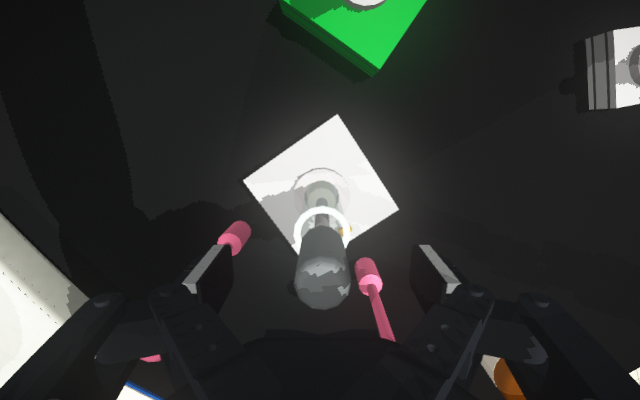

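Emit:
{"name": "arm_command", "arguments": {"translation": [[0,0.06,0],[0,0.06,0],[0,0.06,0],[0,0.06,0],[0,0.06,0]], "turn": [0,0,0,0,0], "hand": [0.3,0.6,0.65,0.65,0.65]}}

```text
clock: 6.68
eef_pos: [0.4857, -0.2298, 0.1946]
tool_rot: [0.256, 0.967, 0.006, -0.022]
ft_force: [0.5, 0.2, 0.1]
grip_width: 0.0302
```

Emit:
{"name": "arm_command", "arguments": {"translation": [[0,0,0],[0,0,0],[0,0,0],[0,0,0],[0,0,0]], "turn": [0,0,0,0,0], "hand": [0.68,0.71,0.75,0.8,0.9]}}

```text
clock: 7.1
eef_pos: [0.4858, -0.2299, 0.1948]
tool_rot: [0.256, 0.967, 0.006, -0.021]
ft_force: [-0.4, -0.4, 1.3]
grip_width: 0.0229
```

Emit:
{"name": "arm_command", "arguments": {"translation": [[0,0,0],[0,0,0],[0,0,0],[0,0,0],[0,0,0]], "turn": [0,0,0,0,0], "hand": [1,1,1,1,1]}}

```text
clock: 7.52
eef_pos: [0.4858, -0.2299, 0.1948]
tool_rot: [0.256, 0.967, 0.006, -0.021]
ft_force: [-0.1, 0.2, 2.2]
grip_width: 0.0226
```

```bash
python3 -c "
from h import *
go([.4858,-.2297,.3025]);print(get_obs()['ft_torque'])"
```

```text
t 7.52 pos [ 0.4858 -0.2299  0.1948] q [-0.44  0.37  0.06  1.3   0.    0.07] w 0.0226 F [-0.1  0.2  2.2]
y axis [0.494 0.869 0.   ] z axis [-0.0383  0.0222 -0.999 ] shift cm [  0.49   0.02 -10.76]
[-0.1291381  -0.00277626  0.01114646]
```

Gripped. Now I'll lift straight up slowly, adding the x component that compensates for the tilt.

Emit:
{"name": "arm_command", "arguments": {"translation": [[0.01,0,-0.2],[0.02,0,-0.5],[0.04,0,-0.9],[0.06,0,-1.3],[0.07,0,-1.6]], "turn": [0,0,0,0,0], "hand": [1,1,1,1,1]}}

```text
clock: 7.93
eef_pos: [0.4857, -0.2297, 0.2111]
tool_rot: [0.256, 0.967, 0.006, -0.022]
ft_force: [0.1, -1.0, -2.3]
grip_width: 0.0226
```

```bash
python3 -c "
from h import *
go([.4858,-.2299,.3025]);print(get_obs()['ft_torque'])"
```

```text
t 7.93 pos [ 0.4857 -0.2297  0.2111] q [-0.44  0.37  0.09  1.34  0.    0.07] w 0.0226 F [ 0.1 -1.  -2.3]
y axis [0.494 0.869 0.001] z axis [-0.0386  0.0226 -0.999 ] shift cm [ 0.4  -0.01 -9.13]
[-0.032333   -0.04536379  0.02885173]
```

Emit:
{"name": "arm_command", "arguments": {"translation": [[0.02,0,-0.5],[0.04,0,-1],[0.07,0,-1.5],[0.09,0,-2],[0.11,0,-2.5]], "turn": [0,0,0,0,0], "hand": [1,1,1,1,1]}}

```text
clock: 8.35
eef_pos: [0.4858, -0.2298, 0.2363]
tool_rot: [0.256, 0.967, 0.006, -0.021]
ft_force: [0.1, -0.0, -1.2]
grip_width: 0.0225
```

Emit:
{"name": "arm_command", "arguments": {"translation": [[0.02,0,-0.5],[0.04,0,-1],[0.07,0,-1.5],[0.09,0,-2],[0.11,0,-2.5]], "turn": [0,0,0,0,0], "hand": [1,1,1,1,1]}}

```text
clock: 8.77
eef_pos: [0.4858, -0.2299, 0.2612]
tool_rot: [0.256, 0.967, 0.006, -0.022]
ft_force: [0.1, 0.3, -1.3]
grip_width: 0.0228
```

```bash
python3 - <<'E'
from h import *
go([.4858,-.2299,.3025]);print(get_obs()['ft_torque'])
p,d=camera("scene");cv2.imwrite("pics/s2.png",cv2.resize(p[70:230,220:350,::-1],None,fx=4,fy=3.7,interpolation=cv2.INTER_CUBIC))
E
```

```text
t 8.77 pos [ 0.4858 -0.2299  0.2612] q [-0.44  0.35  0.19  1.46  0.    0.07] w 0.0228 F [ 0.1  0.3 -1.3]
y axis [0.494 0.869 0.   ] z axis [-0.0386  0.0224 -0.999 ] shift cm [ 0.18 -0.   -4.13]
[-0.00037123 -0.06035868 -0.01033833]
```

View pics/s2.png

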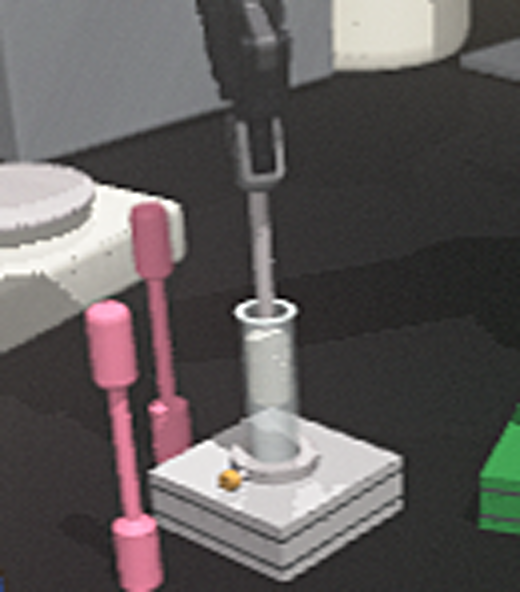

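The crop shows the rod gripped and the white head still inside the tube below the rim. The block is in place and the force is only about the pestle's weight. I'll finish the rise.

Emit:
{"name": "arm_command", "arguments": {"translation": [[0.02,0,-0.5],[0.04,0,-1],[0.07,0,-1.5],[0.09,0,-2],[0.11,0,-2.4]], "turn": [0,0,0,0,0], "hand": [1,1,1,1,1]}}

```text
clock: 9.23
eef_pos: [0.4859, -0.2299, 0.2854]
tool_rot: [0.256, 0.967, 0.006, -0.021]
ft_force: [-0.4, -0.2, -2.3]
grip_width: 0.0225
```

Emit:
{"name": "arm_command", "arguments": {"translation": [[0.02,0,-0.4],[0.04,0,-0.8],[0.05,0,-1.2],[0.06,0,-1.5],[0.07,0,-1.7]], "turn": [0,0,0,0,0], "hand": [1,1,1,1,1]}}

```text
clock: 9.65
eef_pos: [0.4859, -0.2299, 0.3022]
tool_rot: [0.256, 0.967, 0.006, -0.021]
ft_force: [0.9, 0.5, -1.4]
grip_width: 0.0227
```

Emit:
{"name": "arm_command", "arguments": {"translation": [[0,0,0],[0,0,0],[0,0,0],[0,0,0],[0,0,0]], "turn": [0,0,0,0,0], "hand": [1,1,1,1,1]}}

```text
clock: 10.07
eef_pos: [0.4857, -0.2298, 0.3015]
tool_rot: [0.256, 0.967, 0.006, -0.022]
ft_force: [-0.2, -0.1, -1.9]
grip_width: 0.0224
```

```bash
python3 - <<'E'
from h import *
go([.4858,-.2299,.3025]);print(get_obs()['ft_torque'])
p,d=camera("scene");i=camera_info("scene");cv2.imwrite("pics/s3.png",cv2.resize(p[70:230,220:350,::-1],None,fx=4,fy=3.7,interpolation=cv2.INTER_CUBIC))
for n in("head_top","tube_mouth"):
    for r in spot_point("scene",n)[:2]:print(n,np.round(r["location"],1),round(r["conf"],2))
K=np.array(i["mtx"]);T=np.array(i["world_to_cam"])
for z in(.155,.1775,.1325): # expected axis pixels
    print(z,cv2.projectPoints(np.array([[.4858,-.2299,z]]),cv2.Rodrigues(T[:3,:3])[0],T[:3,3],K,np.array(i["dist_coeffs"],float))[0].ravel()[::-1].round(1))
go([.4858,-.2299,.3025])
E
```

```text
t 10.07 pos [ 0.4857 -0.2298  0.3015] q [-0.44  0.34  0.28  1.56  0.    0.07] w 0.0224 F [-0.2 -0.1 -1.9]
y axis [0.494 0.869 0.   ] z axis [-0.039   0.0227 -0.999 ] shift cm [-0.01 -0.   -0.1 ]
[-0.01063403 -0.05283693 -0.02745991]
head_top [177.  258.3] 0.94
head_top [147.  285.9] 0.78
tube_mouth [155. 286.] 0.9
tube_mouth [145.1 369.6] 0.56
0.155 [152.7 285.5]
0.1775 [143.8 284.9]
0.1325 [161.3 286. ]
t 10.22 pos [ 0.4857 -0.2299  0.3016] q [-0.44  0.34  0.28  1.56  0.    0.07] w 0.0228 F [-0.8 -0.1 -0.8]
y axis [0.494 0.869 0.   ] z axis [-0.0388  0.0225 -0.999 ] shift cm [-0.   -0.   -0.09]
```

View pics/s3.png

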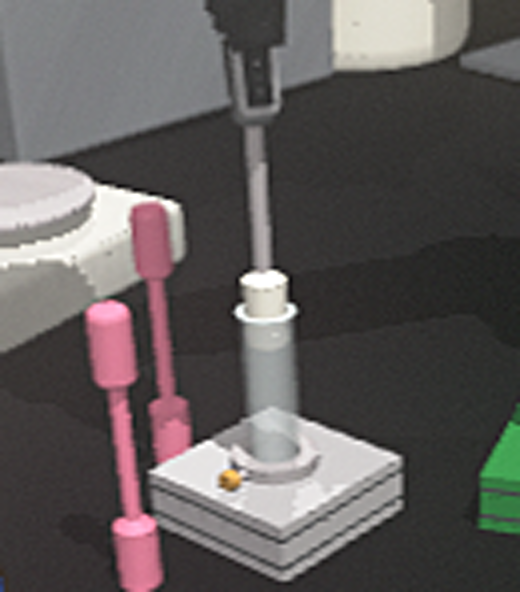

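About half the head is out: the top edge is 8 px above the rim, or roughly 20 mm, and the measured rise is 106.7 mm. The rod's slope in the image matches the projected vertical, and the lateral force is under 1 N. Handing in.

```bash
python3 -c "
from h import *
print(job_done());go([.4858,-.2299,.3025])"
```

```text
the job is handed in; nothing more can be done
None
the job is handed in; nothing more can be done
```

I gripped the larger pestle by its grey handle and drew it straight up about 107 mm. I handed the job in at about 10.2 s of the 32 s, still holding it; no verdict is reported.

**Last checks, just before handing in:**
- **Head height:** about 20 mm of the white head stood above the rim. The picture (8 px between the network's points) and the measured rise of 106.7 mm agree to about 2 mm. The network's best head_top hit was off the axis, on a pink pestle, so I used its second.
- **Hold:** the fingers held 22.4–22.8 mm on the 24 mm handle with no slip visible. The tool was on the measured tube axis to within 0.2 mm.
- **Upright:** the rod's slope in the image matched a vertical line. That shows lean across the view only; I did not measure lean along the camera's line of sight.
- **Glass force:** I could not read this directly. The wrist force was about 1–2 N downward, roughly the pestle's weight, and under 1 N sideways.
- **Surroundings:** the block looked unmoved in the picture, and the pink pestles beside it too. I did not check the bottle, beaker or smaller homogeniser again at the end, though the arm stayed well above them.

**What went wrong:** early on I got joint 6's sense wrong and ran it to its limit, which left the tool tilted about 2.5°. I turned the jaws so that this tilt lay in the pad plane, where it does not tilt the handle, and added its sideways part to the descent and lift.

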